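Press a pot: open the drawer, flip the catch, hold the lever

TASK

Pull the press's drawer all the way out by its handle so that the pot in it comes under the ram. Then flip the safety catch right over onto its side, away from the drawer, and only after that pull the lever towards the robot down to its stop and finish while still holding it there in the fingers, as it springs back if let go. Leave the loose pot, basket and lid beside the press where they are.

Things in the scene. Friction and masses are not known exactly. Their poses are not given: they have to be found in the camera images.
- press: Grey bench press, fixed. Origin at bench level; x points away from the front (robot side), y left, z up; yawed up to 10 degrees. Offsets below are mm in this frame. Left: open drawer channel x -130 to 150, y 8 to 192, 74 tall. Right: pedestal x -235 to 25, y -170 to 0, 60 tall, with the lever and, nearer the robot, the catch; cover block x -80 to 20, y -110 to -10, top z 100.
- ram_axis (a point): Point on the ram's axis where the pot must come, press frame (-30, 100, 60). The round ram, 76 across, hangs here from a portal that straddles the drawer channel: x -65 to 5, y 4 to 196, crosshead top z 245, cap z 263.
- drawer_handle (a point): Middle of the drawer's handle: level round steel bar, 12 thick, 110 long along the press's y, 45 in front of the drawer's steel front plate (top z 76), prongs at both ends. Bar centre z 55; with the drawer shut at press frame (-175, 100, 55). Pinch it from above, fingers closing along the press's x.
- drawer (a joint): Drawer slide, m: 0 shut, 0.090 fully out at its stop; moves to the press's -x, towards the robot. Friction about 3 N, stays where left. Starts 0 to 20 mm out. A small aluminium pot is fixed in it.
- catch_tip (a point): Top of the safety catch: bare steel post, 16 (x) by 10 (y), standing on the pedestal in front of the lever; its top is 70 above its hinge, and a tongue 46 above the hinge runs from it away from the robot almost to the lever's shaft, which it blocks. The bar of the lever is 100 farther back. Left (+y) of the post 80 is free down to the pedestal.
- catch (a joint): Catch hinge, rad: 0 upright, blocking (starts 0 to 0.12); 1.4 lying over on its right, the press's -y side. Hinge line along the press's x through (-200, -85, 70); pedestal top z 60. Top of the post: (-200, -85 - 70 sin q, 70 + 70 cos q). Friction about 1 N at the top, stays where left. Closed fingertips can push it over.
- lever_grip (a point): Grip point on the lever's level round bar: black rubber, 20 thick, along the press's y, reaching 92 to the right (-y) of the centre of the upright steel shaft (14 square); the point lies on the bar's axis 50 right of the shaft. Starts at press frame (-92, -135, 261). Free all round; pinch from above, fingers closing along the press's x; it can turn between the pads.
- lever (a joint): Lever hinge, rad: 0 at rest, 0.95 at the front stop, towards the robot. Hinge line along the press's y through x -130, z 75. Grip point at (-130 + 190 sin(0.2 - q), -135, 75 + 190 cos(0.2 - q)). Springs back: 3 to 4 N at the bar at rest, 8 to 11 N at the stop. With the catch up it is blocked at about 0.1. The ram comes down with it.
- pot: Loose aluminium pot, 150 across, 70 tall, two small wire ears, left of the press. Origin at the centre of its underside. Bystander.
- basket: Loose round woven basket with a small pot in it, 156 across, about 65 tall, right of the press. Origin at the centre of its underside. Bystander.
- lid: Loose aluminium pot lid with a knob, 124 across, 35 tall, right of the press's front, nearer the robot than the basket. Origin at the centre of its underside. Bystander.

How it is judged:
On the way, in this order (a step that is already met when the one before it is completed fails the run):
1. the drawer is pulled out to its stop (at least 80 of 90 mm) (value of joint drawer above 0.08 m), for 0.2 s.
2. the catch is flipped over on its side (at least 1.0 rad) with the lever still at rest (value of joint catch above 1 rad and value of joint lever below 0.2 rad), for 0.2 s.
3. the lever is pulled down to its stop (at least 0.82 of 0.95 rad) by the fingers (value of joint lever above 0.82 rad and contact force between the fingers and lever above 2 N), for 0.2 s.
At the end, for the whole second after the job is handed in: At the end the drawer is at least 80 mm out, the catch lies over by at least 1.0 rad, and the lever is held still at 0.82 rad or more by the fingers (contact force over 2 N) (all of step 3 and value of joint drawer above 0.08 m and value of joint catch above 1 rad and velocity of joint lever between -0.1 and 0.1 rad/s); the arm keeps its last pose, push and grip.
It fails at once if the lever is forced (past 0.25 rad) while the catch is still up (under 0.8 rad) (value of joint lever above 0.25 rad and value of joint catch below 0.8 rad).
It fails at once if the loose pot, basket or lid is moved by more than 30 mm (distance of any of pot, basket, lid from where it was at the start of the episode above 0.03 m).
It also fails if it takes over 69 s, if anything falls off the work surface, if the arm or the gripper's body presses on something with over 40 N, if the wrist force passes 120 N, or if a joint passes its speed limit or range.

ROBOT

A 7-joint arm with a two-finger parallel gripper is mounted at the origin on the work surface. World frame = base frame: x ahead of the robot, y to its left, z up, the work surface at z = 0. Lengths are in m, angles in rad, forces in N, time in s.
With the tool pointing down it reaches from about 0.425 to 0.875 m from the base axis. Payload 4.7 kg.
Tool frame: the origin (TCP) lies midway between the tips of the shut fingers; the grasp point (between the pads) lies 19 mm behind it; z points along the fingers, y is the line along which they close (so a half turn about z gives the same grasp; the last joint's range is limited). The gripper opens to 87 mm and grips with 3 to 60 N. Pads are 19 mm wide; open, the fingers measure 117 mm over their backs; the gripper's body (75 mm by 190 mm) begins 51 mm behind the grasp point.
Start: joints at [1.231, 0.321, -0.07, 1.45, 0.023, 1.371, -0.057], TCP at [0.225, -0.61, 0.223] pointing down, gripper open.
Joint ranges: [-2.86, 2.86], [-0.3, 2.09], [-1.38, 1.24], [0.06, 2.45], [-1.56, 4.7], [0.09, 2.05], [-2.69, 2.69]. Speed limits (rad/s): [2.57, 2.57, 3.14, 3.14, 3.14, 3.14, 3.14].

INTERFACE

Orientations are given as a rotation vector (axis times angle).
In Python, from bench import monitor, cams, workorder gives the robot as it stands.
- The arm moves only by the tool move_arm, never from a script. Its arguments are lists of equal length, an entry for each row: "slide": the shift along the tool's x, y, z in cm, a list of three; "roll": the turn about the tool's z in rad. In form: {"slide": [[dx, dy, dz], ...], "roll": [roll, ...]}. A call has 1 to 20 rows; each row is the pose to reach, as a shift and turn from the pose commanded when the call began, along the tool's axes at that moment; what a row does not reach only later rows make up. A row lasts 1/10 s, in which the tool goes at most 50 mm and 8.59 degrees, less where a joint would pass 70% of its speed; a pose out of reach is approached as far as the arm can. A call with a gripper value outside its range is refused whole. "gripper" is the finger opening in cm, from 0 to 8.7, set as the call begins (left out, the last holds). The fingers move at their own pace and stop on an object; "squeeze" is the grip in N (left out, the last holds). Time passes only in rows, so rows that repeat a pose let the fingers close. It gives the time, the measured TCP pose, the force, the opening and the grip force at its end, in the units of the state.
- monitor.get_state(): the state, without advancing time (a new reading comes with each control period).
- cams.get_image(name): name is "side" or "top"; returns the picture (420x560x3 uint8, red, green, blue); there is no depth.
- cams.get_calibration(name): a dict with "mtx" (3x3 intrinsics, pixels), "R" (3x3) and "t" (3): a world point X has camera coordinates R X + t. Camera axes: x right, y down, z forward; pixel columns grow to the right and rows downward; lengths in m; the calibration is good to about 2 mm. A picture is of the moment at which its call begins. get_calibration takes no time and is no camera call.
- workorder.close_job(): hands the job in; it is judged then, once.
The state is a dict: "time": time; "joint_positions": joint angles; "qd": joint speeds; "joint_torque": joint torques, N m; "position": TCP position; "tool_rot": TCP orientation; "ft_force": force on the tool from outside, world axes, zero at the start; "torque": the same for the moment, N m; "grip_width": opening from 0.0 (shut) to 1.0 (fully open); "grip_force": force on a finger pad.
Only numpy, scipy, OpenCV 4.12 (cv2) and the standard library are available. Lean on these libraries where they do the work, as an engineer would, in place of code of your own. Each camera call takes 0.05 s, during which the arm holds its last target. There are 200 camera calls.

## Working session

There is one attempt and no reset: what is moved stays moved. The work goes in short steps, Python scripts to look and compute and a tool call to move; the robot and the scene stay as the last step left them, time stands still between calls to the robot, and variables do not carry over. Pictures are saved under pics/ and viewed, at most 10 in all, crops included, and the job is handed in when it is done.

Besides the shell and the picture viewer there is one more tool, called after "Request:" as name(argument=value, ...) on one line, values as JSON. move_arm: Moves the arm, as the interface text tells. Its arguments: {"type":"object","properties":{"slide":{"type":"array","items":{"type":"array","items":{"type":"number"}}},"roll":{"type":"array","items":{"type":"number"}},"gripper":{"type":"number"},"squeeze":{"type":"number"}},"required":["slide","roll"]}

```bash
mkdir -p pics; python3 - <<'E'
from bench import monitor,cams,workorder
import cv2,numpy as np
print(monitor.get_state())
for n in("side","top"):
    cv2.imwrite(f"pics/{n}0.png",cams.get_image(n)[:,:,::-1]); c=cams.get_calibration(n)
    print(n,c, -np.array(c["R"]).T@np.array(c["t"]))
E
```

```text
{'time': 0.0, 'joint_positions': array([ 1.23107729,  0.32178185, -0.07011052,  1.45169403,  0.02258818,
        1.3707786 , -0.05686354]), 'qd': array([-0.00130051,  0.00037598,  0.00042604,  0.00107011,  0.00034732,
       -0.00024998,  0.00013666]), 'joint_torque': array([-1.70156400e-04, -4.91291785e+01, -4.04079678e-01, -3.12535036e+01,
       -6.39421446e-02,  4.36438539e-02,  1.85059243e-04]), 'position': array([ 0.22499317, -0.60922483,  0.22147887]), 'tool_rot': array([-3.09073366e+00, -5.52699533e-01,  6.40040999e-04]), 'ft_force': array([ 0.2067398 , -1.03719867, -0.44826557]), 'torque': array([-1.60159787e-02,  2.61836334e-02, -3.95279018e-05]), 'grip_force': 0.0, 'grip_width': 1.0013784188150778}
side {'mtx': array([[492.84552123,   0.        , 278.40377089],
       [  0.        , 492.84552123, 209.23904823],
       [  0.        ,   0.        ,   1.        ]]), 'R': array([[-0.98552198, -0.16939007, -0.00730921],
       [-0.10456297,  0.64115884, -0.76025123],
       [ 0.13346537, -0.74848003, -0.64958806]]), 't': array([0.62119002, 0.15950766, 1.14504145])} [0.47605164 0.85999433 0.86961155]
top {'mtx': array([[511.04943348,   0.        , 276.37713078],
       [  0.        , 511.04943348, 213.54536966],
       [  0.        ,   0.        ,   1.        ]]), 'R': array([[ 0.00308821, -0.99999458, -0.00113863],
       [-0.99060325, -0.00290352, -0.13673615],
       [ 0.1367321 ,  0.0015502 , -0.99060685]]), 't': array([0.02593343, 0.62145056, 1.24539423])} [0.44524548 0.02580707 1.31870034]
```

View pics/side0.png

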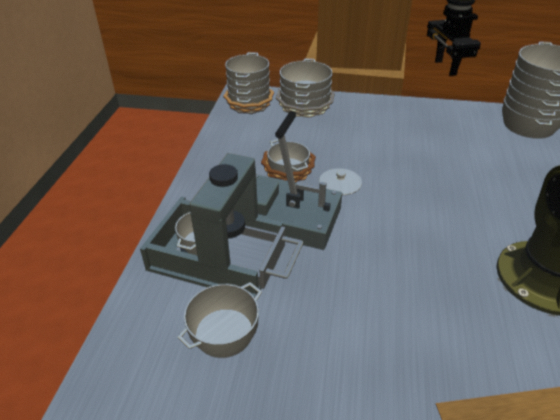

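View pics/top0.png

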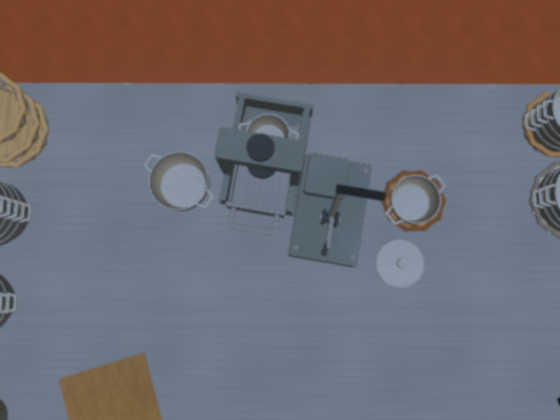

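The top view shows the press with its cap at about (261,147), the pedestal's front edge from (289,258) to (357,266), the handle near (253,232), the catch near (325,243) and the lever bar at (337–385,190). In the side view the handle is near (290,262) and the catch top near (323,184). I'll enlarge the top view to get precise points.

```bash
python3 - <<'E'
import cv2
a=cv2.imread("pics/top0.png")[85:275,205:455]; cv2.imwrite("pics/topc.png",cv2.resize(a,None,fx=3.1,fy=3.1,interpolation=cv2.INTER_CUBIC))
a=cv2.imread("pics/side0.png")[100:290,140:390]; cv2.imwrite("pics/sidec.png",cv2.resize(a,None,fx=3.1,fy=3.1,interpolation=cv2.INTER_CUBIC))
E
```

```text
(no output)
```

View pics/topc.png

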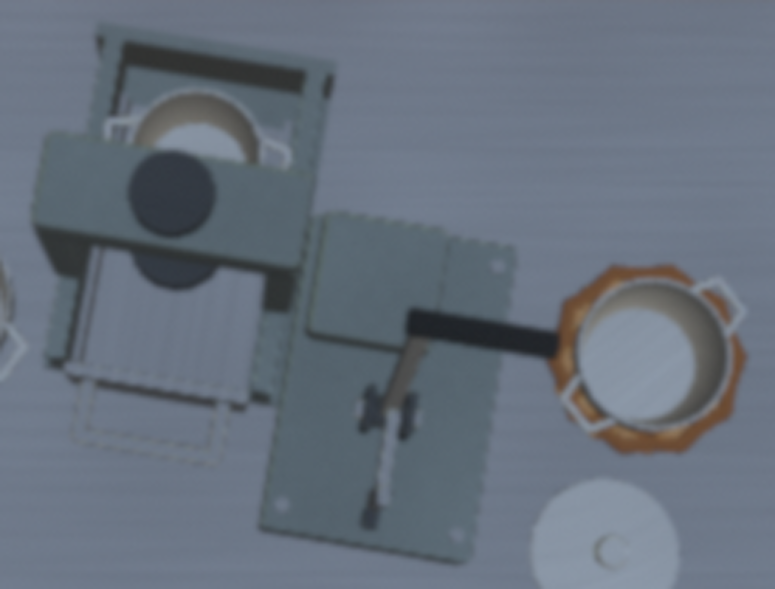

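View pics/sidec.png

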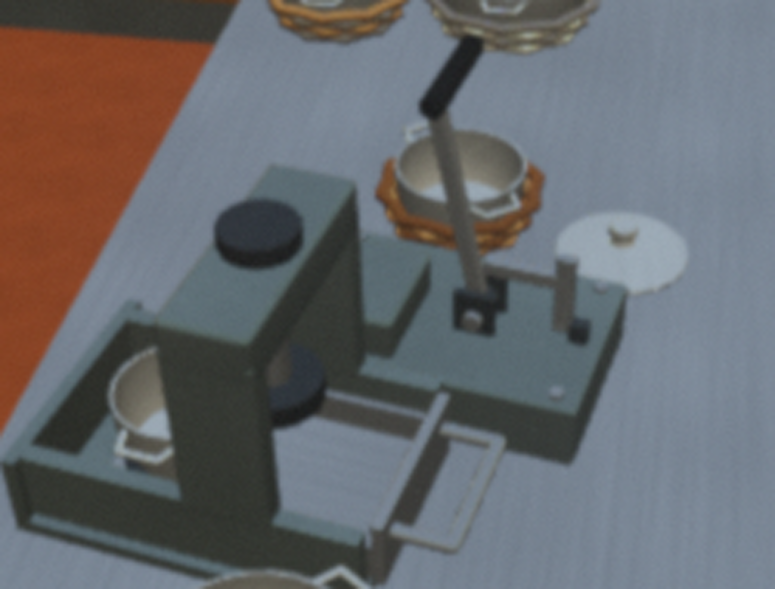

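The enlarged crops are clear. In the top crop the cap centre is (172,194), the pedestal's front corners are (261,527) and (468,560), and the handle bar runs (75,440)–(212,465). In the side crop the handle's middle is (479,494), the catch top (567,260), and the bar runs (430,108)–(472,42). Next I fit the press pose to these points.

```bash
cat > h.py <<'E'
import numpy as np
from bench import cams
from scipy.optimize import least_squares
from scipy.spatial.transform import Rotation as Ro
C={n:cams.get_calibration(n) for n in("top","side")}
def proj(n,X):
    c=C[n]; p=(np.asarray(X)@c["R"].T+c["t"])@c["mtx"].T; return p[...,:2]/p[...,2:]
def world(p,X):
    c,s=np.cos(p[2]),np.sin(p[2]); X=np.asarray(X,float)/1000
    return np.stack([p[0]+c*X[...,0]-s*X[...,1],p[1]+s*X[...,0]+c*X[...,1],X[...,2]],-1)
E
python3 - <<'E'
from h import *
off={"top":(205,85),"side":(140,100)}
T={"top":[(172,194,-30,100,263),(261,527,-235,0,60),(468,560,-235,-170,60),(518,245,25,-170,60),(98,25,150,192,74),(335,64,150,8,74),(34,220,-65,196,245),(300,270,-65,4,245),(45,133,5,196,245),(307,332,-80,-10,100)],
"side":[(259,228,-30,100,263),(572,413,-235,0,60),(627,290,-235,-170,60),(247,347,-65,196,245),(357,187,-65,4,245),(160,318,5,196,245)]}
A={n:np.array(v,float) for n,v in T.items()}
px={n:A[n][:,:2]/3.1+np.array(off[n]) for n in A}
f=lambda p:np.concatenate([(proj(n,world(p,A[n][:,2:]))-px[n]).ravel() for n in A])
r=least_squares(f,[.6,0,0],loss="soft_l1"); p=r.x; print(p,np.round(f(p).reshape(-1,2),1).tolist())
np.save("p.npy",p)
from itertools import product
def tri(a,b):
    pts={"top":np.array(a)/3.1+off["top"],"side":np.array(b)/3.1+off["side"]}
    s=least_squares(lambda X:np.concatenate([proj(n,X)-pts[n] for n in pts]),[.6,0,.1]); return s.x,s.cost
def press(X):
    c,s=np.cos(p[2]),np.sin(p[2]); d=X[:2]-p[:2]; return 1000*np.array([c*d[0]+s*d[1],-s*d[0]+c*d[1],X[2]])
for n,a,b in[("handleL",(75,440),(455,548)),("handleR",(212,465),(503,440)),("catch",(384,498),(567,260)),("levR",(556,345),(472,42)),("levL",(410,322),(430,108))]:
    X,c=tri(a,b); print(n,X,press(X),c)
for q in(0,.06,.12):
    print(q,[(proj(n,world(p,[-200,-85-70*np.sin(q),70+70*np.cos(q)]))-off[n])*3.1 for n in off])
for n,X in[("handle0",[-175,100,55]),("grip",[-92,-135,261])]: print(n,world(p,X))
E
```

```text
[ 0.74739941 -0.04100837 -0.16157694] [[-0.4, -0.7], [-0.3, 0.3], [1.3, 1.0], [-0.1, 0.3], [2.1, -0.2], [-2.8, -1.4], [-2.3, 1.6], [-0.0, -0.2], [-0.0, -1.4], [-0.4, -0.3], [-0.2, -1.4], [1.3, 0.3], [0.1, -2.1], [0.9, -1.2], [0.7, -2.9], [-3.4, 0.9]]
handleL [0.58600953 0.14487555 0.05703657] [-189.19178441  157.49918154   57.03656703] 0.04007609491315872
handleR [0.56629528 0.03501389 0.06046885] [-190.97528163   45.89696968   60.46884807] 0.13011435701314164
catch [ 0.53466269 -0.09396361  0.13785354] [-201.44661833  -86.48946157  137.85353885] 0.19447568780887264
levR [ 0.62798178 -0.19836776  0.2640706 ] [ -92.5470287  -174.52104538  264.070596  ] 0.0008615536153586259
levL [ 0.64430214 -0.1002654   0.26202549] [-92.22144208 -75.07094896 262.02548573] 0.06033822773302474
0 [array([382.60296811, 494.20707199]), array([566.23721721, 258.79080337])]
0.06 [array([388.15920667, 495.14238236]), array([567.62771452, 255.82206622])]
0.12 [array([393.65912987, 496.09989163]), array([568.98936506, 253.13445709])]
handle0 [0.59076629 0.0858422  0.055     ]
grip [ 0.63487962 -0.15944949  0.261     ]
```

```bash
cat >> h.py <<'E'
from bench import monitor
def go(targets,grip_yaw=None):
    "targets: press-frame TCP points (mm); prints slides cm and roll to align tool y with press x"
    p=np.load("p.npy"); s=monitor.get_state(); R=Ro.from_rotvec(s["tool_rot"]).as_matrix()
    a=np.arctan2(R[1,1],R[0,1]); d=(a-p[2]+np.pi/2)%np.pi-np.pi/2  # a = p[2]+d
    print("t",round(s["time"],2),"roll",round(d,3),"tilt",np.round(R[:,2],3),"f",np.round(s["ft_force"],1),"grip",s["grip_width"],s["grip_force"],"j",np.round(s["joint_positions"],2))
    w=lambda x:p[2]
    dpos=s["position"]-world(p,[0,0,0]); c,n=np.cos(p[2]),np.sin(p[2])
    print("tcp press",np.round([1e3*(c*dpos[0]+n*dpos[1]),1e3*(-n*dpos[0]+c*dpos[1]),1e3*s["position"][2]],1))
    for t in targets: print(t,world(p,t).round(3),np.round(100*R.T@(world(p,t)-s["position"]),2).tolist())
E
python3 -c "
from h import *
go([(-300,-150,300),(-191,101,240),(-191,101,150),(-191,101,36)])"
```

```text
t 0.1 roll -1.055 tilt [-0.001  0.002 -1.   ] f [-0.1 -0.   0.2] grip 0.9957224269987957 0.0 j [ 1.23  0.32 -0.07  1.45  0.02  1.37 -0.06]
tcp press [-424.2 -644.9  221.6]
(-300, -150, 300) [ 0.427 -0.141  0.3  ] [35.2, -36.95, -7.78]
(-191, 101, 240) [0.575 0.089 0.24 ] [57.06, -53.41, -1.76]
(-191, 101, 150) [0.575 0.089 0.15 ] [57.06, -53.39, 7.24]
(-191, 101, 36) [0.575 0.089 0.036] [57.06, -53.38, 18.64]
```

Request:
move_arm(slide=[[37,-36.3,-7.8],[37,-36.3,-7.8],[37,-36.3,-7.8],[37,-36.3,-7.8],[37,-36.3,-7.8],[37,-36.3,-7.8],[37,-36.3,-7.8],[37,-36.3,-7.8],[37,-36.3,-7.8],[37,-36.3,-7.8],[37,-36.3,-7.8],[57.1,-53.4,-1.8],[57.1,-53.4,-1.8],[57.1,-53.4,-1.8],[57.1,-53.4,-1.8],[57.1,-53.4,-1.8],[57.1,-53.4,-1.8],[57.1,-53.4,-1.8],[57.1,-53.4,-1.8],[57.1,-53.4,-1.8]], roll=[-0.14,-0.28,-0.42,-0.56,-0.7,-0.84,-0.98,-1.055,-1.055,-1.055,-1.055,-1.055,-1.055,-1.055,-1.055,-1.055,-1.055,-1.055,-1.055,-1.055], gripper=4)

```text
time: 2.1
position: [0.5757, 0.0872, 0.2406]
tool_rot: [2.395, 2.031, -0.001]
ft_force: [0.9, -0.2, -0.2]
grip_width: 0.462
grip_force: 0.0
```

```bash
python3 -c "
from h import *
go([(-190,101,120),(-190,101,37)])"
```

```text
t 2.1 roll -0.003 tilt [-0.    -0.001 -1.   ] f [ 0.9 -0.2 -0.2] grip 0.4624433453663242 0.0 j [ 0.49  0.25 -0.81  1.58  0.19  1.39 -0.5 ]
tcp press [-190.1   99.   240.6]
(-190, 101, 120) [0.576 0.089 0.12 ] [0.22, 0.01, 12.06]
(-190, 101, 37) [0.576 0.089 0.037] [0.23, 0.01, 20.36]
```

Descend slowly and close on the bar.

Request:
move_arm(slide=[[0.2,0,5],[0.2,0,10],[0.2,0,13],[0.2,0,15],[0.2,0,17],[0.2,0,19],[0.2,0,20.3],[0.2,0,20.3],[0.2,0,20.3]], roll=[0,0,0,0,0,0,0,0,0])

```text
time: 3.0
position: [0.5766, 0.0903, 0.0383]
tool_rot: [2.394, 2.033, 0.001]
ft_force: [0.1, -0.1, 0.3]
grip_width: 0.46
grip_force: 0.0
```

Request:
move_arm(slide=[[0,0,0],[0,0,0],[0,0,0],[0,0,0],[0,0,0],[0,0,0],[0,0,0],[0,0,0]], roll=[0,0,0,0,0,0,0,0], gripper=0, squeeze=25)

```text
time: 3.8
position: [0.577, 0.091, 0.0382]
tool_rot: [2.393, 2.034, 0.002]
ft_force: [2.2, -0.5, 5.7]
grip_width: 0.124
grip_force: 25.0
```

```bash
python3 -c "
from h import *
go([(-268,101,37)])"
```

```text
t 3.8 roll -0.001 tilt [ 0.002 -0.    -1.   ] f [ 2.2 -0.5  5.7] grip 0.12392872031142052 24.999041855335236 j [ 0.42  0.45 -0.75  1.8   0.35  1.03 -0.63]
tcp press [-189.4  102.9   38.2]
(-268, 101, 37) [0.499 0.102 0.037] [-0.19, -7.86, 0.11]
```

Request:
move_arm(slide=[[0,-0.5,0],[0,-1.2,0],[0,-2,0],[0,-2.8,0],[0,-3.6,0],[0,-4.4,0],[0,-5.2,0],[0,-6,0],[0,-6.6,0],[0,-7.2,0],[0,-7.5,0],[0,-7.7,0],[0,-7.7,0]], roll=[0,0,0,0,0,0,0,0,0,0,0,0,0])

```text
time: 5.1
position: [0.5052, 0.1031, 0.0383]
tool_rot: [2.39, 2.03, 0.016]
ft_force: [15.7, -1.1, -8.0]
grip_width: 0.13
grip_force: 25.0
```

```bash
python3 -c "
from h import *
go([(-268,101,37)])"
```

```text
t 5.1 roll -0.001 tilt [ 0.011  0.002 -1.   ] f [15.7 -1.1 -8. ] grip 0.13016795912754994 24.99589651823044 j [ 0.47  0.3  -0.81  1.97  0.27  0.97 -0.63]
tcp press [-262.2  103.3   38.3]
(-268, 101, 37) [0.499 0.102 0.037] [-0.23, -0.58, 0.13]
```

Request:
move_arm(slide=[[0,0.5,0],[0,0.5,0],[0,0.5,0],[0,0.5,0],[0,0.5,-3],[0,0.5,-7],[0,0.5,-12],[0,0.5,-16],[0,0.5,-16]], roll=[0,0,0,0,0,0,0,0,0], gripper=4)

```text
time: 6.0
position: [0.5079, 0.1039, 0.203]
tool_rot: [2.389, 2.031, 0.011]
ft_force: [0.8, -0.3, -0.9]
grip_width: 0.461
grip_force: 0.0
```

```bash
python3 - <<'E'
from h import *
import cv2
cv2.imwrite("pics/side1.png",cams.get_image("side")[100:290,140:390,::-1].repeat(3,0).repeat(3,1))
go([(-205,-40,200),(-205,-45,112),(-265,100,37)])
E
```

```text
t 6.05 roll -0.0 tilt [ 0.005 -0.001 -1.   ] f [-0.1  0.5 -0.8] grip 0.4635243727520788 0.0 j [ 0.56  0.11 -0.86  1.79  0.09  1.28 -0.48]
tcp press [-261.2  103.5  200. ]
(-205, -40, 200) [ 0.539 -0.048  0.2  ] [-14.35, 5.62, 0.03]
(-205, -45, 112) [ 0.538 -0.052  0.112] [-14.85, 5.58, 8.83]
(-265, 100, 37) [0.502 0.1   0.037] [-0.35, -0.46, 16.3]
```

View pics/side1.png

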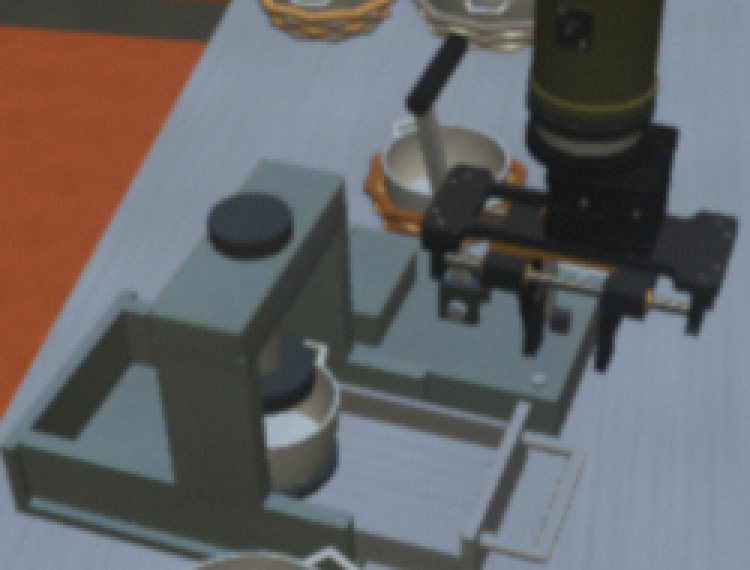

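The drawer is fully out, with the pot under the ram; the plate and handle have moved to about (525,470) in the crop. Next I turn the tool by 90° and shut the fingers to push the catch.

Request:
move_arm(slide=[[-1,0,0],[-2,0,0],[-3,0,0],[-4,0,0],[-5,0,0],[-6,0,0],[-7,0,0],[-8,0,0],[-9,1,0],[-10,2,0],[-12,4,0],[-14.4,5.6,0],[-14.4,5.6,0],[-14.4,5.6,0]], roll=[0.14,0.28,0.42,0.56,0.7,0.84,0.98,1.12,1.26,1.4,1.54,1.57,1.57,1.57], gripper=0)

```text
time: 7.45
position: [0.5358, -0.0486, 0.1955]
tool_rot: [-3.13, 0.254, 0.006]
ft_force: [0.6, 0.2, -0.4]
grip_width: 0.004
grip_force: 0.0
```

```bash
python3 -c "
from h import *
go([(-205,-45,112),(-205,-80,110),(-205,-125,110),(-205,-130,96),(-205,-134,90)])"
```

```text
t 7.45 roll 1.571 tilt [-0.004  0.001 -1.   ] f [ 0.6  0.2 -0.4] grip 0.004045064150465792 0.0 j [ 0.65  0.15 -0.66  1.74  0.09  1.28 -1.77]
tcp press [-207.6  -41.5  195.5]
(-205, -45, 112) [ 0.538 -0.052  0.112] [0.3, 0.35, 8.35]
(-205, -80, 110) [ 0.532 -0.087  0.11 ] [0.3, 3.85, 8.55]
(-205, -125, 110) [ 0.525 -0.131  0.11 ] [0.3, 8.35, 8.55]
(-205, -130, 96) [ 0.524 -0.136  0.096] [0.3, 8.85, 9.95]
(-205, -134, 90) [ 0.524 -0.14   0.09 ] [0.31, 9.25, 10.55]
```

Request:
move_arm(slide=[[0.3,0.2,4],[0.3,0.2,7],[0.3,0.2,8.5],[0.3,1.2,8.5],[0.3,2.2,8.5],[0.3,3.2,8.5],[0.3,4.2,8.5],[0.3,5.2,8.5],[0.3,6.2,8.5],[0.3,7.2,8.5],[0.3,8.2,8.7],[0.3,8.6,9.2],[0.3,8.9,9.8],[0.3,9.2,10.4],[0.3,9.3,10.6],[0.3,9.3,10.6]], roll=[0,0,0,0,0,0,0,0,0,0,0,0,0,0,0,0])

```text
time: 9.05
position: [0.5247, -0.1406, 0.0908]
tool_rot: [-3.131, 0.252, 0.002]
ft_force: [-0.1, 0.8, -0.5]
grip_width: 0.005
grip_force: 0.0
```

```bash
python3 - <<'E'
from h import *
import cv2
cv2.imwrite("pics/side2.png",cams.get_image("side")[100:290,140:390,::-1].repeat(3,0).repeat(3,1))
go([(-205,-134,90),(-205,-134,200)])
E
```

```text
t 9.1 roll -1.57 tilt [-0.001  0.    -1.   ] f [-0.4 -0.3  0.5] grip 0.006404371815494075 0.0 j [ 0.74  0.25 -0.6   1.85  0.16  1.08 -1.64]
tcp press [-203.5 -133.9   91.2]
(-205, -134, 90) [ 0.524 -0.14   0.09 ] [-0.15, 0.01, 0.12]
(-205, -134, 200) [ 0.524 -0.14   0.2  ] [-0.16, 0.01, -10.88]
```

View pics/side2.png

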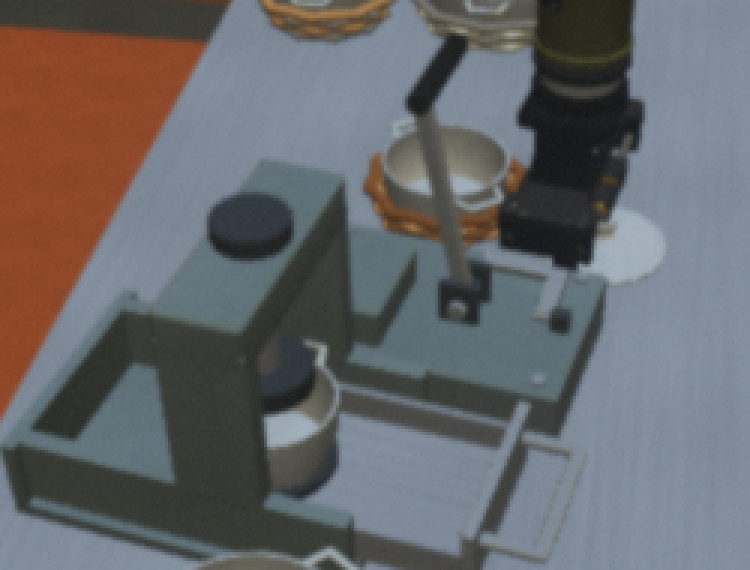

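The catch lies over flat on its right side, with its post near (550,290) in the crop, and the lever is still upright. Next I go up, turn the tool back and move over the bar.

Request:
move_arm(slide=[[0,-0.3,-4],[0,-0.3,-9],[0,-0.3,-14],[0,-0.3,-19],[0,-0.3,-23],[0,-0.3,-24],[0,-0.3,-24],[0,-0.3,-24],[0,-0.3,-24],[0,-0.3,-24],[0,-0.3,-24],[0,-0.3,-24],[0,-0.3,-24],[0,-0.3,-24],[0,-0.3,-24],[0,-0.3,-24],[0,-0.3,-24]], roll=[0,0,0,-0.14,-0.28,-0.42,-0.56,-0.7,-0.84,-0.98,-1.12,-1.26,-1.4,-1.54,-1.57,-1.57,-1.57], gripper=5)

```text
time: 10.8
position: [0.5256, -0.1377, 0.3316]
tool_rot: [2.396, 2.032, -0.0]
ft_force: [0.1, -0.4, 0.5]
grip_width: 0.572
grip_force: 0.0
```

```bash
python3 -c "
from h import *
go([(-92,-135,330),(-92,-135,243)])"
```

```text
t 10.8 roll -0.002 tilt [ 0. -0. -1.] f [ 0.1 -0.4  0.5] grip 0.5718301002316237 0.0 j [ 0.86  0.11 -0.7   1.52  0.07  1.54 -0.01]
tcp press [-203.3 -131.1  331.6]
(-92, -135, 330) [ 0.635 -0.159  0.33 ] [-0.36, 11.13, 0.16]
(-92, -135, 243) [ 0.635 -0.159  0.243] [-0.36, 11.13, 8.86]
```

Request:
move_arm(slide=[[-0.4,4,0],[-0.4,8,0],[-0.4,11,0],[-0.4,11.1,0],[-0.4,11.1,3],[-0.4,11.1,5],[-0.4,11.1,7],[-0.4,11.1,8.8],[-0.4,11.1,8.8],[-0.4,11.1,8.8]], roll=[0,0,0,0,0,0,0,0,0,0])

```text
time: 11.8
position: [0.6342, -0.1598, 0.2442]
tool_rot: [2.395, 2.033, -0.0]
ft_force: [-0.6, -0.6, 0.8]
grip_width: 0.577
grip_force: 0.0
```

Request:
move_arm(slide=[[0,0,0],[0,0,0],[0,0,0],[0,0,0],[0,0,0],[0,0,0],[0,0,0],[0,0,0]], roll=[0,0,0,0,0,0,0,0], gripper=0, squeeze=30)

```text
time: 12.6
position: [0.6353, -0.1598, 0.2441]
tool_rot: [2.393, 2.033, 0.002]
ft_force: [3.5, 0.4, 1.6]
grip_width: 0.217
grip_force: 30.0
```

```bash
python3 - <<'E'
from h import *
import cv2
cv2.imwrite("pics/side3.png",cams.get_image("side")[60:290,140:390,::-1].repeat(2,0).repeat(2,1))
L=[(-130+190*np.sin(.2-q),-135,75+190*np.cos(.2-q)-19) for q in np.linspace(0.0,.95,11)]
go([]); print([[0,round((x[0]-L[0][0])/10,1),round((L[0][2]-x[2])/10,1)] for x in L])
E
```

```text
t 12.65 roll -0.001 tilt [ 0.002 -0.    -1.   ] f [ 3.8 -0.9  1.5] grip 0.22056238324055846 29.999565482139587 j [ 0.72  0.4  -0.7   1.39  0.26  1.44 -0.13]
tcp press [ -91.6 -135.3  244.1]
[[0, np.float64(0.0), np.float64(0.0)], [0, np.float64(-1.8), np.float64(-0.3)], [0, np.float64(-3.6), np.float64(-0.4)], [0, np.float64(-5.4), np.float64(-0.3)], [0, np.float64(-7.2), np.float64(-0.1)], [0, np.float64(-8.9), np.float64(0.3)], [0, np.float64(-10.6), np.float64(0.9)], [0, np.float64(-12.3), np.float64(1.6)], [0, np.float64(-13.9), np.float64(2.5)], [0, np.float64(-15.3), np.float64(3.6)], [0, np.float64(-16.7), np.float64(4.7)]]
```

View pics/side3.png

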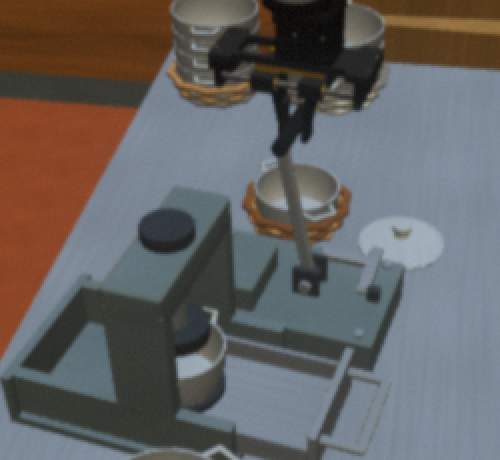

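The fingers hold the bar near (290,125), the catch is flat near (368,270), and the drawer is out. Now I pull along the arc.

Request:
move_arm(slide=[[0,-0.9,-0.1],[0,-1.8,-0.3],[0,-2.7,-0.4],[0,-3.6,-0.4],[0,-4.5,-0.4],[0,-5.4,-0.3],[0,-6.3,-0.2],[0,-7.2,-0.1],[0,-8.1,0.1],[0,-8.9,0.3],[0,-9.8,0.6],[0,-10.6,0.9],[0,-11.5,1.2],[0,-12.3,1.6],[0,-13.1,2.0],[0,-13.9,2.5],[0,-14.6,3.0],[0,-15.3,3.6],[0,-16.0,4.1],[0,-16.4,4.5]], roll=[0,0,0,0,0,0,0,0,0,0,0,0,0,0,0,0,0,0,0,0])

```text
time: 14.65
position: [0.4759, -0.1325, 0.2011]
tool_rot: [2.388, 2.031, 0.009]
ft_force: [6.6, 1.6, 9.4]
grip_width: 0.222
grip_force: 30.0
```

```bash
python3 -c "
from h import *
go([(-259.5,-135,195)])"
```

```text
t 14.65 roll 0.0 tilt [ 0.008 -0.001 -1.   ] f [6.6 1.6 9.4] grip 0.2215100033282564 30.00048726797104 j [ 0.93  0.02 -0.71  1.84  0.02  1.27  0.05]
tcp press [-253.3 -134.   201.1]
(-259.5, -135, 195) [ 0.47  -0.133  0.195] [-0.1, -0.63, 0.61]
```

Request:
move_arm(slide=[[0,-0.3,0.3],[0,-0.5,0.5],[0,-0.6,0.6],[0,-0.6,0.6],[0,-0.6,0.6],[0,-0.6,0.6],[0,-0.6,0.6],[0,-0.6,0.6]], roll=[0,0,0,0,0,0,0,0])

```text
time: 15.45
position: [0.4711, -0.1317, 0.1963]
tool_rot: [2.387, 2.031, 0.01]
ft_force: [5.6, 1.3, 11.3]
grip_width: 0.219
grip_force: 30.0
```

```bash
python3 - <<'E'
from h import *
import cv2
cv2.imwrite("pics/side4.png",cams.get_image("side")[60:290,140:390,::-1].repeat(2,0).repeat(2,1))
go([(-259.5,-135,195)])
E
```

```text
t 15.5 roll 0.001 tilt [ 0.01  -0.002 -1.   ] f [ 6.2  1.4 12.7] grip 0.22267267565267848 30.00154137611389 j [ 0.93  0.01 -0.71  1.86  0.01  1.26  0.06]
tcp press [-258.1 -133.9  196.3]
(-259.5, -135, 195) [ 0.47  -0.133  0.195] [-0.11, -0.14, 0.13]
```

View pics/side4.png

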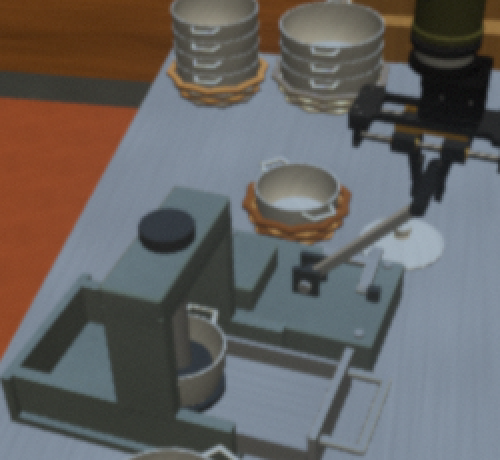

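The lever is down at its stop (about 0.94 rad) and held in the fingers near (428,185). The ram is in the pot, the catch lies flat, and the drawer is out, so I hand the job in.

```bash
python3 -c "
from bench import workorder
print(workorder.close_job())"
```

```text
the job is handed in; nothing more can be done
None
```

The drawer is pulled out to its stop, the catch lies over on its right side, and the lever is held in the fingers at about 0.94 rad; the job is handed in at about 15.5 s, with no verdict returned.

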